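# Test the dorm's luggage gauge

### The arm

A 6-joint arm with a two-finger parallel gripper is mounted at the origin on the work surface. World frame = base frame: x ahead of the robot, y to its left, z up, the work surface at z = 0. Lengths are in mm, angles in degrees, forces in N, time in s.
With the tool pointing down it reaches from about 250 to 800 mm from the base axis. Payload 3.9 kg.
Tool frame: the origin (TCP) lies at the very end of the fingers, on their centre line; the grasp point (between the pads) lies 19 mm behind it; z points along the fingers, y is the line along which they close (so a half turn about z gives the same grasp; the last joint's range is limited). The gripper opens to 85 mm and grips with 20 to 120 N. Pads are 22 mm wide; open, the fingers measure 114 mm over their backs; the gripper's body (76 mm by 85 mm) begins 54 mm behind the grasp point. The pads swing forward as they close: fully open they stand 13 mm farther back than shut.
Start: joints at [-75.688, 14.897, -7.913, 67.191, 0, 90], TCP at [129.781, -508.696, 210.704] pointing down, gripper open.
Joint ranges: [-159.42, 159.42], [-47.68, 98.78], [-73.54, 78.23], [-108.79, 121.32], [-90, 84.71], [-180, 180]. Speed limits (degrees/s): [147.25, 147.25, 180, 180, 180, 180].

### API

Orientations are given as [roll, pitch, yaw] about the fixed x, y, z axes, in that order (R = Rz(yaw) Ry(pitch) Rx(roll)).
In Python, from rig import sensors, imaging, order gives the robot as it stands. The module is installed in compiled form; this text tells all that it offers.
- The arm moves only by the tool drive_tool, never from a script. Its argument "series" is a list of rows, each an object with "linear": the shift along the tool's x, y, z in mm, a list of three; "dr": the turn, a rotation vector about the tool's x, y, z in degrees, a list of three; "fingers": the closure, from -1 (fully open) to 1 (shut), so that 0 is half open. In form: [{"linear": [dx, dy, dz], "dr": [ax, ay, az], "fingers": fingers}, ...]. A call has 1 to 12 rows; each row shifts and turns the commanded pose from where the row before left it, along the tool's axes as they then stand; what a row does not reach is not made up. A row lasts 1/8 s, in which the tool goes at most 62.5 mm and 10.7 degrees, less where a joint would pass 70% of its speed; a pose out of reach is approached as far as the arm can. A call is refused whole if a number of a shift passes 62.5 or a number of a turn 10.7, either way. A call with a gripper value outside its range is refused whole. The fingers move at their own pace and stop on an object; "squeeze" is the grip in N (left out, the last holds). Time passes only in rows, so rows that do not move let the fingers close. It gives the time, the measured TCP pose, the force, the opening and the grip force at its end, in the units of the state.
- sensors.get_state(): the state, without advancing time (a new reading comes with each control period).
- imaging.grab_frame(name): name is "scene" or "top" or "wrist"; returns the picture (480x640x3 uint8, red, green, blue); there is no depth.
- imaging.camera_info(name): a dict with "mtx" (3x3 intrinsics, pixels), "xyz" and "rotation" of the camera in the world. Camera axes: x right, y up, looking along -z (the intrinsics and any distortion apply to the point x, -y, -z); pixel columns grow to the right and rows downward; lengths in mm; the calibration is good to about 2 mm. A picture is of the moment at which its call begins: read the wrist's pose just before it. camera_info takes no time and is no camera call; for the wrist camera it gives the pose at the moment of the call.
- order.close_job(): hands the job in; it is judged then, once.
The state is a dict: "t": time; "joint_positions": joint angles; "joint_velocities": joint speeds; "joint_torque": joint torques, N m; "tcp_pos": TCP position; "orientation": TCP orientation; "wrist_force": force on the tool from outside, world axes, zero at the start; "ft_torque": the same for the moment, N m; "width": opening from 0.0 (shut) to 1.0 (fully open); "gripper_force": force on a finger pad.
Only numpy, scipy, OpenCV 4.12 (cv2) and the standard library are available. Lean on these libraries where they do the work, as an engineer would, in place of code of your own. Each camera call takes 0.05 s, during which the arm holds its last target. There are 200 camera calls.

### The job

Two spring gauges are screwed to the crate table; test the one with the straight crossbar handle. Pull its crossbar straight out until it is level with the upright marker fin set on that gauge's own plate, hold it there for about three seconds, then ease it all the way back in without letting it snap, and let go. Do not pull the other gauge, the one with the round knob, or shift the marker fin.

Things in the scene. Friction and masses are not known exactly. Their poses are not given: they have to be found in the camera images.
- pull_bar_grip (a point): Centre of the black crossbar handle: 16 mm thick along the pull, 70 mm long across it, 24 mm tall, 62 to 86 mm above the table, on a 10 x 16 mm neck over a 10 mm rod (axis 30 mm above the table). x points level towards the barrel, whose front is 58 mm from the crossbar's centre at rest; it pulls out along -x, roughly towards the robot. y along the crossbar, z up.
- bar_gauge: The crossbar gauge, fixed, on the left or right: dark wooden plate 310 x 120 x 10 mm, on it an aluminium barrel 40 mm across, 125 mm long, top 52 mm above the table. Origin on the table under the resting crossbar's centre; x along the plate towards the barrel, z up. Plate from x = -110 to +200 mm.
- pull_bar (a joint): How far the crossbar is pulled out, in m: 0 fully home, end stop at 0.095. A spring draws it home with about 1.8 N at 0, rising by 60 N/m (about 6 N at 0.07); light damping.
- fin_top (a point): Top of the steel marker fin on the crossbar gauge's plate: 6 mm thick, 8 mm wide, top 45 mm above the table, 55 mm to the +y side of the pull line, clear of the bar; a thin steel line crosses the plate from its foot. Set 35 to 80 mm out from the resting crossbar; level when both have equal x in the gauge's axes (same as the bar's). On a stiff slide (5 N); not to be moved.
- pull_knob_grip (a point): Centre of the round black knob, 30 mm across, 24 mm tall, 74 mm above the table, of the other, slimmer gauge (plate 310 x 90 mm, barrel 28 mm across, with its own fin). Not to be pulled. Axes as for the crossbar.

How it is judged:
By the outcome, as a careful person would: the job done as asked, in the order asked, and still so for the second after the job is handed in, with the robot touching nothing.
It also fails if it takes over 40 s, if anything falls off the work surface, if the arm or the gripper's body presses on something with over 40 N, if the wrist force passes 120 N, or if a joint passes its speed limit or range.

## Working session

There is one attempt and no reset: what is moved stays moved. The work goes in short steps, Python scripts to look and compute and a tool call to move; the robot and the scene stay as the last step left them, time stands still between calls to the robot, and variables do not carry over. Pictures are saved under pics/ and viewed, at most 10 in all, crops included, and the job is handed in when it is done.

Besides the shell and the picture viewer there is one more tool, called after "Emit:" by a JSON object that holds its "op" and its "data". drive_tool: Moves the arm, as the interface text tells. Its arguments: {"type":"object","properties":{"series":{"type":"array"},"squeeze":{"type":"number"}},"required":["series"]}

```bash
mkdir -p pics
python3 - <<'E'
from rig import sensors, imaging
import cv2
s=sensors.get_state();print(s)
for n in ("scene","top"):
    print(n,imaging.camera_info(n)); cv2.imwrite(f"pics/{n}1.png",imaging.grab_frame(n)[:,:,::-1])
E
```

```text
{'t': 0.0, 'joint_positions': array([-7.56882369e+01,  1.49366956e+01, -7.98567564e+00,  6.71900464e+01,
        9.15658428e-04,  9.00004171e+01]), 'joint_velocities': array([-0.03950623, -0.05900913,  0.03153681,  0.03640361, -0.03507668,
       -0.0346148 ]), 'joint_torque': array([-2.33142135e-03, -4.05670559e+01,  2.53926963e+01,  1.85750797e-02,
       -2.34471818e-04, -8.26642861e-06]), 'tcp_pos': array([ 129.60647368, -508.00860969,  209.85668038]), 'orientation': array([-1.79887582e+02, -9.14838333e-04,  1.43113442e+01]), 'wrist_force': array([-0.42862382,  0.44534721, -0.47979958]), 'ft_torque': array([-0.01683013, -0.01614533,  0.00957431]), 'gripper_force': 0.0, 'width': 1.0028194804818455}
scene {'mtx': array([[548.86615396,   0.        , 328.18577938],
       [  0.        , 548.86615396, 234.21677933],
       [  0.        ,   0.        ,   1.        ]]), 'xyz': array([1173.83439022, -322.53797594,  605.2100816 ]), 'rotation': array([52.31064391, -0.39003847, 59.10841055])}
top {'mtx': array([[592.05890273,   0.        , 322.35651714],
       [  0.        , 592.05890273, 244.78358242],
       [  0.        ,   0.        ,   1.        ]]), 'xyz': array([ 450.93552526,   18.87309275, 1010.33567972]), 'rotation': array([  8.91545229,  -0.35366216, -90.80381656])}
```

View pics/top1.png

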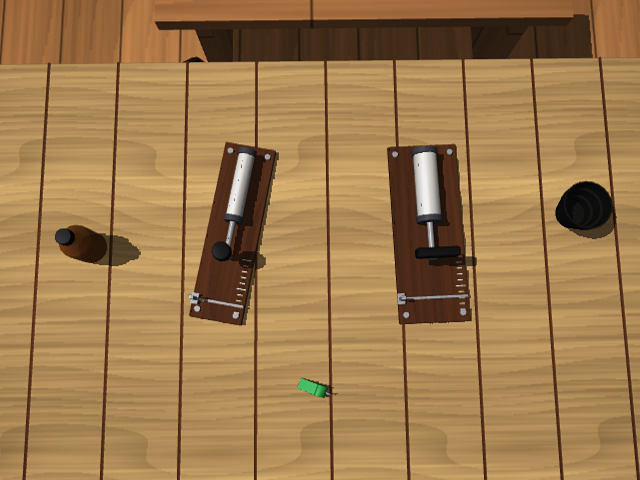

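View pics/scene1.png

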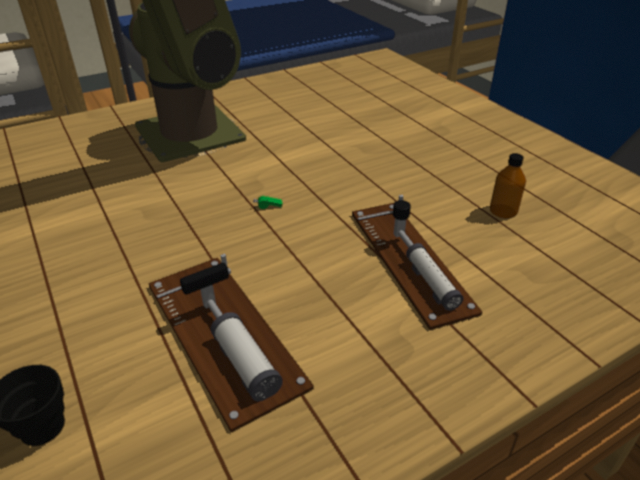

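The crossbar gauge is the right-hand one in the top view: bar at about (438,253), fin at about (402,299). The knob gauge is on the left. I'll enlarge the crossbar gauge.

```bash
cat > h.py <<'E'
import numpy as np
from scipy.spatial.transform import Rotation as R
from rig import imaging
def ray(ci,u,v,z):
    M=np.array(ci['mtx']);d=np.linalg.solve(M,[u,v,1.]);d=R.from_euler('xyz',ci['rotation'],degrees=True).apply([d[0],-d[1],-d[2]])
    return ci['xyz']+d*(z-ci['xyz'][2])/d[2]
def proj(ci,p):
    q=R.from_euler('xyz',ci['rotation'],degrees=True).inv().apply(np.array(p)-ci['xyz'])
    w=ci['mtx']@[q[0],-q[1],-q[2]];return w[:2]/w[2]
E
python3 - <<'E'
import cv2
i=cv2.imread('pics/top1.png')[135:335,370:490]
cv2.imwrite('pics/c1.png',cv2.resize(i,None,fx=3,fy=3,interpolation=cv2.INTER_CUBIC)[:600])
E
```

```text
(no output)
```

View pics/c1.png

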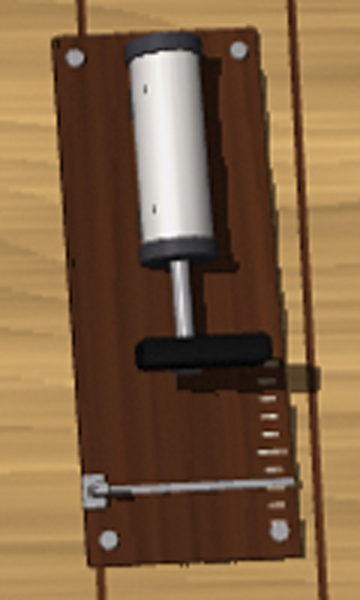

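The plate corners sit at crop (52,38), (258,28), (303,556), (89,566). The bar top is centred near (203,348), and the steel line runs from (105,491) to (295,482).

Run:
```python
from h import *
ci=imaging.camera_info('top')
f=lambda u,v,z:ray(ci,370+(u-1)/3,135+(v-1)/3,z)
TL,TR,BR,BL=[f(*p,10)[:2] for p in((52,38),(258,28),(303,556),(89,566))]
print(TL,TR,BR,BL)
ax=(TL+TR-BL-BR)/2;L=np.linalg.norm(ax);ax/=L
yaw=np.degrees(np.arctan2(ax[1],ax[0]));ay=np.array([-ax[1],ax[0]])
c=(TL+TR+BL+BR)/4; o=c-45*ax
print('L',L,'W',(TL-TR)@ay,'yaw',yaw,'sides',[np.degrees(np.arctan2(*(a-b)[::-1])) for a,b in((TL,BL),(TR,BR))],'origin',o)
for n,p in dict(bar=(203,345,86),barL=(137,351,80),barR=(272,345,80),lineL=(105,491,10),lineR=(295,482,10),fin=(93,489,45)).items():
    q=f(*p)[:2]; print(n,q,'gauge',(q-o)@ax,(q-o)@ay)
```

```text
[ 779.5596333  -105.49479337] [ 784.2026184  -226.59828879] [ 476.65417015 -236.77064285] [ 472.76967786 -116.69448906]
L 307.3550222310295 W 121.19170467437344 yaw 1.992443584654683 sides [np.float64(2.0907153259134543), np.float64(1.8944025205954036)] origin [ 583.32373098 -172.95409967]
bar [ 585.66354739 -170.43318055] gauge 2.426048350835828 2.4380450139746794
barL [ 583.78546201 -136.51617626] gauge 1.7283143875424365 36.39984048536975
barR [ 586.05770525 -208.29378433] gauge 1.5036420798527919 -35.413373001724516
lineL [ 514.46906674 -127.13320497] gauge -67.21994938198628 48.18711014100455
lineR [ 518.06824834 -234.44592864] gauge -67.35395954014477 -59.185869752578164
fin [ 513.41844656 -115.54231004] gauge -67.86694571506425 59.807525102152724
```

Emit:
{"op": "drive_tool", "data": {"series": [{"linear":[0,0,0],"dr":[0,0,-9.7],"fingers":-1},{"linear":[0,0,0],"dr":[0,0,-9.7],"fingers":-1},{"linear":[0,0,0],"dr":[0,0,-9.7],"fingers":-1},{"linear":[0,0,0],"dr":[0,0,-9.7],"fingers":-1},{"linear":[0,0,0],"dr":[0,0,-9.7],"fingers":-1},{"linear":[0,0,0],"dr":[0,0,-9.7],"fingers":-1},{"linear":[0,0,0],"dr":[0,0,-9.7],"fingers":-1},{"linear":[0,0,0],"dr":[0,0,-9.7],"fingers":-1}]}}

```text
t: 1.1
tcp_pos: [129.7, -508.3, 210.2]
orientation: [-180.0, -0.1, 92.2]
wrist_force: [0.2, -0.0, -0.6]
width: 0.999
gripper_force: 0.0
```

Emit:
{"op": "drive_tool", "data": {"series": [{"linear":[26.6,37.6,0],"dr":[0,0,0],"fingers":-1},{"linear":[26.6,37.6,0],"dr":[0,0,0],"fingers":-1},{"linear":[26.6,37.6,0],"dr":[0,0,0],"fingers":-1},{"linear":[26.6,37.6,0],"dr":[0,0,0],"fingers":-1},{"linear":[26.6,37.6,0],"dr":[0,0,0],"fingers":-1},{"linear":[26.6,37.6,0],"dr":[0,0,0],"fingers":-1},{"linear":[26.6,37.6,0],"dr":[0,0,0],"fingers":-1},{"linear":[26.6,37.6,0],"dr":[0,0,0],"fingers":-1},{"linear":[26.6,37.6,0],"dr":[0,0,0],"fingers":-1},{"linear":[26.6,37.6,0],"dr":[0,0,0],"fingers":-1},{"linear":[26.6,37.6,0],"dr":[0,0,0],"fingers":-1},{"linear":[26.6,37.6,0],"dr":[0,0,0],"fingers":-1}]}}

```text
t: 2.6
tcp_pos: [570.9, -173.5, 210.2]
orientation: [-179.9, -0.0, 91.9]
wrist_force: [-0.1, -0.9, 0.0]
width: 0.997
gripper_force: 0.0
```

Run:
```python
from rig import sensors, imaging
import cv2,json
s=sensors.get_state();print(s['t'],s['tcp_pos'],s['orientation'],s['joint_positions'])
ci=imaging.camera_info('wrist');print(ci)
json.dump({k:v.tolist() for k,v in ci.items()},open('w1.json','w'))
cv2.imwrite("pics/w1.png",imaging.grab_frame('wrist')[:,:,::-1])
```

```text
2.6 [ 570.88214654 -173.47040475  210.17384199] [-1.79946538e+02 -8.62048777e-03  9.19212967e+01] [-1.68969343e+01  2.20721540e+01  2.56158977e+00  7.05428210e+01
 -9.08548457e-03  7.11817692e+01]
{'mtx': array([[401.25327477,   0.        , 323.96441281],
       [  0.        , 401.25327477, 239.97649774],
       [  0.        ,   0.        ,   1.        ]]), 'xyz': array([ 568.69040257, -100.33990963,  373.54433144]), 'rotation': array([-16.75475515,   0.04869247,   1.87013086])}
```

View pics/w1.png

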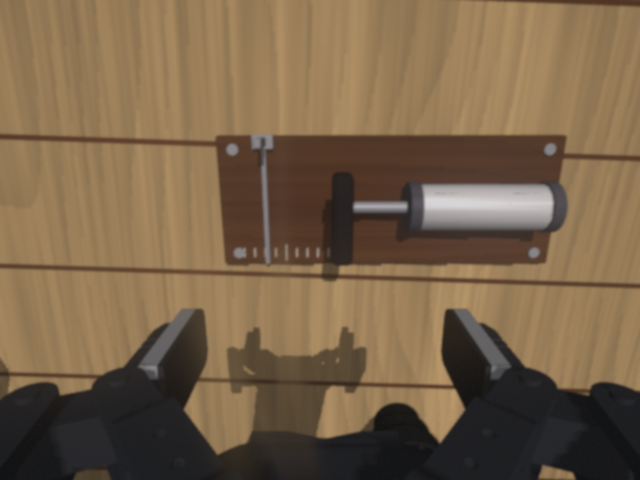

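The wrist view shows the plate spanning columns 217–565, the bar at about (342,218), the fin at about (262,142) and its line down to (268,263). One enlarged crop for the measurement.

Run:
```python
import cv2
i=cv2.imread('pics/w1.png')[125:275,205:405]
cv2.imwrite('pics/c2.png',cv2.resize(i,None,fx=4,fy=4,interpolation=cv2.INTER_CUBIC))
```

```text
(no output)
```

View pics/c2.png

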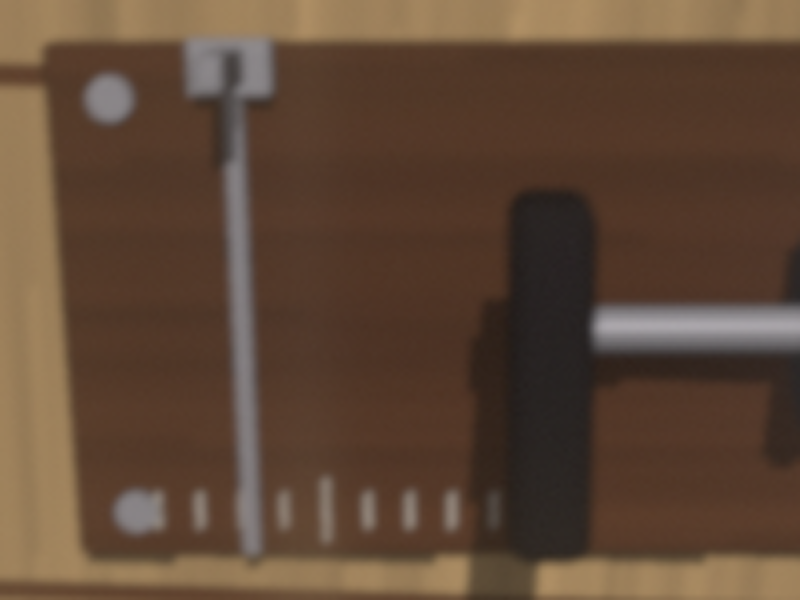

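Run:
```python
from h import *; import json
ci={k:np.array(v) for k,v in json.load(open('w1.json')).items()}
f=lambda u,v,z:ray(ci,205+u/4-.375,125+v/4-.375,z)[:2]
a=np.radians(1.95);ax=np.array([np.cos(a),np.sin(a)]);ay=np.array([-ax[1],ax[0]])
o=np.array([583.3,-173])
for n,p in dict(cTL=(46,44,10),cBL=(84,552,10),barTop_upper=(552,192,86),barTop_low=(549,556,86),lineTop=(233,110,10),lineBot=(252,550,10),tick50=(326,510,10),tick10=(494,510,10)).items():
    q=f(*p);print(n,q.round(1),((q-o)@ax).round(1),((q-o)@ay).round(1))
for p in((217,135.5),(565,135.5),(546,262),(225,263)):
    q=ray(ci,*p,10)[:2];print(q.round(1),((q-o)@ax).round(1),((q-o)@ay).round(1))
```

```text
cTL [ 474.2 -117.3] -107.1 59.4
cBL [ 478.1 -235.6] -107.3 -59.0
barTop_upper [ 582.9 -136.4] 0.9 36.6
barTop_low [ 585.5 -205.2] 1.1 -32.3
lineTop [ 515.1 -130.1] -66.7 45.2
lineBot [ 518.5 -233.8] -66.8 -58.5
tick50 [ 536.2 -223. ] -48.7 -48.4
tick10 [ 576.3 -221.7] -8.6 -48.5
[ 475.  -117.1] -106.3 59.5
[ 780.1 -107.2] 198.9 59.1
[ 786.1 -224.8] 200.9 -58.7
[ 477.5 -236. ] -107.9 -59.4
```

Emit:
{"op": "drive_tool", "data": {"series": [{"linear":[2,13.6,25],"dr":[0,0,0],"fingers":-1},{"linear":[0,0,30],"dr":[0,0,0],"fingers":-1},{"linear":[0,0,30],"dr":[0,0,0],"fingers":-0.5},{"linear":[0,0,30],"dr":[0,0,0],"fingers":0},{"linear":[0,0,22],"dr":[0,0,0],"fingers":0},{"linear":[0,0,12],"dr":[0,0,0],"fingers":0},{"linear":[0,0,3],"dr":[0,0,0],"fingers":0},{"linear":[0,0,0],"dr":[0,0,0],"fingers":0}], "squeeze": 30}}

```text
t: 3.65
tcp_pos: [584.0, -172.3, 59.2]
orientation: [180.0, 0.0, 91.9]
wrist_force: [1.2, 0.9, 0.0]
width: 0.499
gripper_force: 0.0
```

Run:
```python
from rig import sensors, imaging
import cv2
s=sensors.get_state();print(s['t'],s['tcp_pos'],s['width'],s['wrist_force'])
cv2.imwrite("pics/w2.png",imaging.grab_frame('wrist')[:,:,::-1])
```

```text
3.65 [ 584.03792443 -172.33219284   59.24988548] 0.498819686293801 [1.186625   0.87540954 0.02927401]
```

View pics/w2.png

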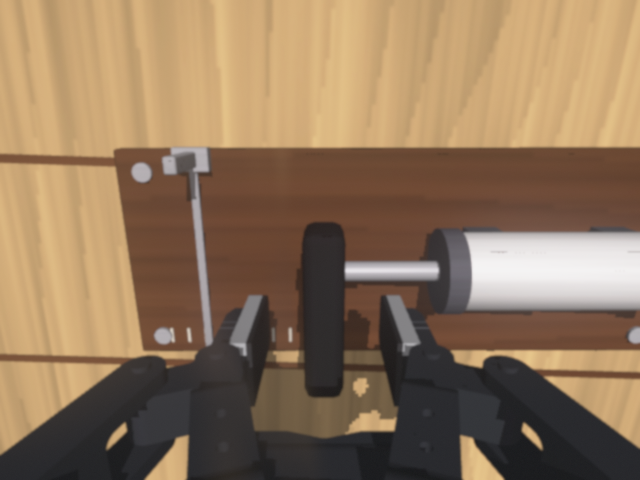

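The bar (columns 303–344) is centred between the pads (269 and 380). Closing.

Emit:
{"op": "drive_tool", "data": {"series": [{"linear":[0,0,0],"dr":[0,0,0],"fingers":0.4},{"linear":[0,0,0],"dr":[0,0,0],"fingers":0.7},{"linear":[0,0,0],"dr":[0,0,0],"fingers":1},{"linear":[0,0,0],"dr":[0,0,0],"fingers":1},{"linear":[0,0,0],"dr":[0,0,0],"fingers":1}], "squeeze": 30}}

```text
t: 4.32
tcp_pos: [583.9, -172.3, 59.6]
orientation: [179.9, 0.0, 91.9]
wrist_force: [-0.5, 0.2, 5.8]
width: 0.176
gripper_force: 30.0
```

Emit:
{"op": "drive_tool", "data": {"series": [{"linear":[0,-2,0],"dr":[0,0,0],"fingers":1},{"linear":[0,-5,0],"dr":[0,0,0],"fingers":1},{"linear":[0,-7,0],"dr":[0,0,0],"fingers":1},{"linear":[0,-8,0],"dr":[0,0,0],"fingers":1},{"linear":[0,-8,0],"dr":[0,0,0],"fingers":1},{"linear":[0,-8,0],"dr":[0,0,0],"fingers":1},{"linear":[0,-8,0],"dr":[0,0,0],"fingers":1},{"linear":[0,-7,0],"dr":[0,0,0],"fingers":1},{"linear":[0,-6,0],"dr":[0,0,0],"fingers":1},{"linear":[0,-5,0],"dr":[0,0,0],"fingers":1},{"linear":[0,-3,0],"dr":[0,0,0],"fingers":1},{"linear":[0,-1,0],"dr":[0,0,0],"fingers":1}]}}

```text
t: 5.82
tcp_pos: [517.8, -174.7, 59.6]
orientation: [179.7, 0.0, 91.9]
wrist_force: [5.9, 1.3, 3.8]
width: 0.175
gripper_force: 29.8
```

Run:
```python
from rig import sensors, imaging
import cv2,json
s=sensors.get_state();print(s['t'],s['tcp_pos'],s['orientation'],s['width'],s['wrist_force'])
ci=imaging.camera_info('wrist');json.dump({k:v.tolist() for k,v in ci.items()},open('w3.json','w'))
a=imaging.grab_frame('wrist')[:,:,::-1];cv2.imwrite("pics/w3.png",a)
cv2.imwrite("pics/c3.png",cv2.resize(a[130:410,200:470],None,fx=2.1,fy=2.1,interpolation=cv2.INTER_CUBIC))
```

```text
5.825 [ 517.75745494 -174.65872008   59.62029784] [1.79723530e+02 2.12898840e-02 9.19228309e+01] 0.1753969378741273 [5.93351761 1.31957452 3.80228106]
```

View pics/c3.png

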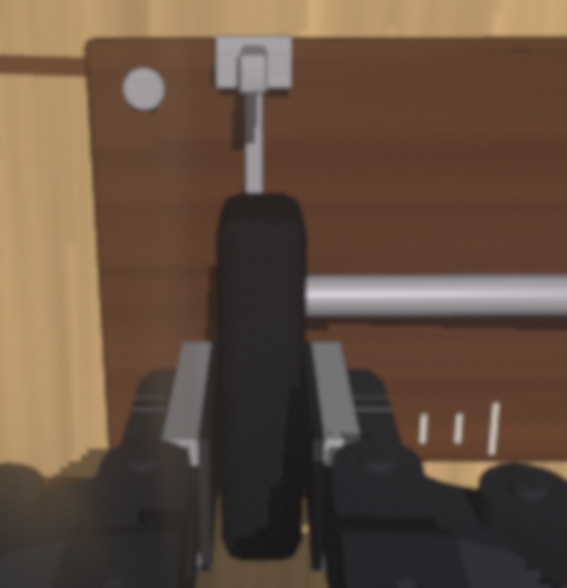

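Run:
```python
from h import *; import json
ci={k:np.array(v) for k,v in json.load(open('w3.json')).items()}
f=lambda u,v,z:ray(ci,200+u/2.1-.26,130+v/2.1-.26,z)[:2]
a=np.radians(1.95);ax=np.array([np.cos(a),np.sin(a)]);ay=np.array([-ax[1],ax[0]])
o=np.array([583.3,-173])
for n,p in dict(barU=(261,205,86),barL=(261.5,555,86),barM=(261,280,86),line=(254,185,10),line2=(254.5,165,10),fin=(253,52,45),finend=(253,72,45),tick50=(494,428,10)).items():
    q=f(*p);print(n,q.round(1),((q-o)@ax).round(1),((q-o)@ay).round(1))
```

```text
barU [ 516.5 -138.1] -65.5 37.2
barL [ 518.9 -207.6] -65.5 -32.4
barM [ 517.  -151.5] -65.5 23.8
line [ 515.6 -153.1] -67.0 22.2
line2 [ 515.6 -147.8] -66.8 27.5
fin [ 514.4 -116.3] -67.0 59.0
finend [ 514.5 -120.4] -67.0 54.9
tick50 [ 586.  -221.9] 1.0 -49.0
```

The bar is about 1.4 mm short of the line. I'll add that and hold.

Emit:
{"op": "drive_tool", "data": {"series": [{"linear":[0,-1,0],"dr":[0,0,0],"fingers":1},{"linear":[0,-0.5,0],"dr":[0,0,0],"fingers":1},{"linear":[0,0,0],"dr":[0,0,0],"fingers":1},{"linear":[0,0,0],"dr":[0,0,0],"fingers":1}]}}

```text
t: 6.38
tcp_pos: [516.5, -174.7, 59.6]
orientation: [179.7, 0.0, 91.9]
wrist_force: [5.3, 1.2, 4.2]
width: 0.169
gripper_force: 29.9
```

Emit:
{"op": "drive_tool", "data": {"series": [{"linear":[0,0,0],"dr":[0,0,0],"fingers":1},{"linear":[0,0,0],"dr":[0,0,0],"fingers":1},{"linear":[0,0,0],"dr":[0,0,0],"fingers":1},{"linear":[0,0,0],"dr":[0,0,0],"fingers":1},{"linear":[0,0,0],"dr":[0,0,0],"fingers":1},{"linear":[0,0,0],"dr":[0,0,0],"fingers":1},{"linear":[0,0,0],"dr":[0,0,0],"fingers":1},{"linear":[0,0,0],"dr":[0,0,0],"fingers":1},{"linear":[0,0,0],"dr":[0,0,0],"fingers":1},{"linear":[0,0,0],"dr":[0,0,0],"fingers":1},{"linear":[0,0,0],"dr":[0,0,0],"fingers":1},{"linear":[0,0,0],"dr":[0,0,0],"fingers":1}]}}

```text
t: 7.88
tcp_pos: [516.4, -174.7, 59.6]
orientation: [179.7, 0.0, 91.9]
wrist_force: [6.1, 0.9, 4.3]
width: 0.179
gripper_force: 29.9
```

Emit:
{"op": "drive_tool", "data": {"series": [{"linear":[0,0,0],"dr":[0,0,0],"fingers":1},{"linear":[0,0,0],"dr":[0,0,0],"fingers":1},{"linear":[0,0,0],"dr":[0,0,0],"fingers":1},{"linear":[0,0,0],"dr":[0,0,0],"fingers":1},{"linear":[0,0,0],"dr":[0,0,0],"fingers":1},{"linear":[0,0,0],"dr":[0,0,0],"fingers":1},{"linear":[0,0,0],"dr":[0,0,0],"fingers":1},{"linear":[0,0,0],"dr":[0,0,0],"fingers":1},{"linear":[0,0,0],"dr":[0,0,0],"fingers":1},{"linear":[0,0,0],"dr":[0,0,0],"fingers":1}]}}

```text
t: 9.12
tcp_pos: [516.4, -174.7, 59.6]
orientation: [179.7, 0.0, 91.9]
wrist_force: [5.8, 0.4, 3.6]
width: 0.171
gripper_force: 29.9
```

Emit:
{"op": "drive_tool", "data": {"series": [{"linear":[0,2,0],"dr":[0,0,0],"fingers":1},{"linear":[0,3,0],"dr":[0,0,0],"fingers":1},{"linear":[0,4,0],"dr":[0,0,0],"fingers":1},{"linear":[0,5,0],"dr":[0,0,0],"fingers":1},{"linear":[0,5,0],"dr":[0,0,0],"fingers":1},{"linear":[0,5,0],"dr":[0,0,0],"fingers":1},{"linear":[0,5,0],"dr":[0,0,0],"fingers":1},{"linear":[0,5,0],"dr":[0,0,0],"fingers":1},{"linear":[0,5,0],"dr":[0,0,0],"fingers":1},{"linear":[0,5,0],"dr":[0,0,0],"fingers":1},{"linear":[0,5,0],"dr":[0,0,0],"fingers":1},{"linear":[0,4,0],"dr":[0,0,0],"fingers":1}]}}

```text
t: 10.62
tcp_pos: [567.9, -172.9, 59.6]
orientation: [179.9, 0.0, 91.9]
wrist_force: [2.4, 0.4, 7.3]
width: 0.177
gripper_force: 30.2
```

Emit:
{"op": "drive_tool", "data": {"series": [{"linear":[0,4,0],"dr":[0,0,0],"fingers":1},{"linear":[0,3,0],"dr":[0,0,0],"fingers":1},{"linear":[0,3,0],"dr":[0,0,0],"fingers":1},{"linear":[0,2,0],"dr":[0,0,0],"fingers":1},{"linear":[0,2,0],"dr":[0,0,0],"fingers":1},{"linear":[0,1,0],"dr":[0,0,0],"fingers":1},{"linear":[0,0.5,0],"dr":[0,0,0],"fingers":1},{"linear":[0,0,0],"dr":[0,0,0],"fingers":1}]}}

```text
t: 11.62
tcp_pos: [582.8, -172.4, 59.6]
orientation: [179.9, 0.0, 91.9]
wrist_force: [2.6, 0.9, 7.2]
width: 0.175
gripper_force: 30.2
```

Emit:
{"op": "drive_tool", "data": {"series": [{"linear":[0,0.5,0],"dr":[0,0,0],"fingers":1},{"linear":[0,0.5,0],"dr":[0,0,0],"fingers":1},{"linear":[0,0.5,0],"dr":[0,0,0],"fingers":1},{"linear":[0,0,0],"dr":[0,0,0],"fingers":1},{"linear":[0,0,0],"dr":[0,0,0],"fingers":1}]}}

```text
t: 12.25
tcp_pos: [583.8, -172.4, 59.6]
orientation: [180.0, 0.0, 91.9]
wrist_force: [1.2, 0.3, 7.8]
width: 0.175
gripper_force: 30.3
```

Emit:
{"op": "drive_tool", "data": {"series": [{"linear":[0,0.5,0],"dr":[0,0,0],"fingers":1},{"linear":[0,0.5,0],"dr":[0,0,0],"fingers":1},{"linear":[0,0,0],"dr":[0,0,0],"fingers":1},{"linear":[0,0,0],"dr":[0,0,0],"fingers":1}]}}

```text
t: 12.75
tcp_pos: [583.8, -172.4, 59.6]
orientation: [-179.9, 0.0, 91.9]
wrist_force: [-0.8, 0.2, 11.0]
width: 0.175
gripper_force: 30.5
```

Against the home stop: the commands no longer move it and the force has reversed. Letting go and lifting.

Emit:
{"op": "drive_tool", "data": {"series": [{"linear":[0,0,0],"dr":[0,0,0],"fingers":0.5},{"linear":[0,0,0],"dr":[0,0,0],"fingers":0.2},{"linear":[0,0,0],"dr":[0,0,0],"fingers":0},{"linear":[0,0,0],"dr":[0,0,0],"fingers":0},{"linear":[0,0,-10],"dr":[0,0,0],"fingers":0},{"linear":[0,0,-25],"dr":[0,0,0],"fingers":0},{"linear":[0,0,-35],"dr":[0,0,0],"fingers":0},{"linear":[0,0,-35],"dr":[0,0,0],"fingers":0},{"linear":[0,0,-30],"dr":[0,0,0],"fingers":0},{"linear":[0,0,-15],"dr":[0,0,0],"fingers":0},{"linear":[0,0,0],"dr":[0,0,0],"fingers":0}]}}

```text
t: 14.12
tcp_pos: [585.8, -172.3, 209.8]
orientation: [179.9, 0.0, 91.9]
wrist_force: [-0.1, 0.5, -0.3]
width: 0.504
gripper_force: 0.0
```

Run:
```python
from rig import sensors, imaging
import cv2
s=sensors.get_state();print(s['t'],s['tcp_pos'],s['width'],s['wrist_force'])
cv2.imwrite("pics/w4.png",imaging.grab_frame('wrist')[:,:,::-1])
```

```text
14.125 [ 585.84416612 -172.30565881  209.84350012] 0.5041011594396549 [-0.06686949  0.53852195 -0.25791753]
```

View pics/w4.png

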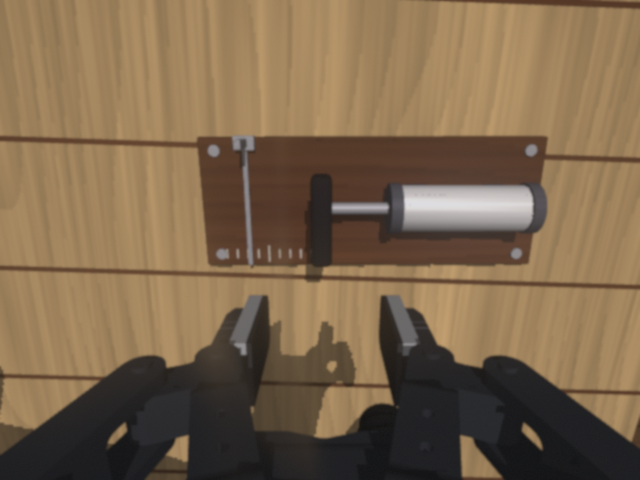

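The bar is home at column 320, 67 px in front of the barrel as before. The fin hasn't moved: its line still ends between the same ticks, at (251,264). The gripper is clear, so I'm handing in.

```bash
python3 -c "
from rig import order
print(order.close_job())"
```

```text
the job is handed in; nothing more can be done
None
```

I pulled the crossbar out about 68 mm, level with its marker fin to within about 0.5 mm by camera, held it there about 3 s, eased it fully home and let go; the fin did not move, the knob gauge was not touched, and the job was handed in at about 14 s.

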